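# Load the sample cell into the grain moisture tester

## Task

Lift the lid of the grain moisture tester until it rests open on its stop and leave it there. Then load the rectangular sample cell into the tester's cradle: press the sprung carriage back with the cell, lower it into the gap and let go, so that it stands upright on the cradle's base, clamped between carriage and end block by its two contact-strip faces, centred across the cradle. Leave the other things where they are.

Things in the scene. Friction and masses are not known exactly. Their poses are not given: they have to be found in the camera images.
- case: The tester: fixed grey plastic case with a hinged lid, 170 (its x) x 240 (its y) x 85 mm high, walls and floor 6 mm. Origin: centre of its underside, on the table. x points from the front (lug side) to the hinge side, y along the hinge. At case y = 56 to 60 mm inside is a divider, top 56 mm above the table; the brass weight stands beyond it.
- case_floor (a point): Centre of the case's inner floor, axes as the case. On it a dark steel cradle is screwed at case x = 0; the middle of its seat is anywhere from case y = -36 to -8 mm, not measured: find it by eye or touch. Its base is 10 mm above the table. Its end block, 28 long in y, 50 wide, top 35 mm above the table, has its +y face 22 mm to -y of the seat's middle; nothing higher lies from there to y = -114.
- lid (a joint): Lid angle in rad: 0 shut, 1.82 resting on its stop, a little past upright. The lid is a slab 170 x 240 x 12 mm, 0.28 to 0.45 kg, on top of the case, hinged along the case's far (+x) rim. It falls shut if let go before upright and falls onto its stop once past upright.
- hinge (a point): Middle of the lid's hinge line: on the case at x = +85, y = 0, 85 mm above the table. Does not move. The hinge runs along the case's y.
- lug (a point): Centre of the lid's steel lug: a short round bar of 14 mm diameter, 16 mm long, lying along the hinge direction, 22 mm out from the lid's front edge on a thin (8 mm) stem, 192 mm from the hinge line and, with the lid shut, 91 mm above the table. Pinched by its two flat ends (16 mm apart) it can pivot between the fingers as the lid swings.
- carriage (a joint): Sprung carriage facing the end block from +y: upright bright steel plate 50 wide, 8 thick, top 70 mm above the table. At rest 28 mm from the block, it slides to +y. Value: m pushed back, 0 at rest, 0.016 with the cell seated, 0.020 at its hard stop. It pushes back with 4 N at rest, 9.6 N at 16 mm, 11 N at the stop. A cell held just above the low block can press it sideways.
- cell_center (a point): Centre (31 mm up) of the loose rectangular aluminium sample cell, upright on the table right of the case: 36 mm in its x, 44 in its y, 62 tall (z up), plus a black plug (24 mm diameter, 6 high) on top; 0.15 to 0.3 kg. Its 44 mm goes between block and carriage: the +y and -y faces, with dark contact strips, are clamped. Either way round will do.
- round_cell_center (a point): Centre of another sample cell that stays where it is: round, 44 mm diameter, 62 mm tall, aluminium with the same plug.
- weight_center (a point): Centre of the brass weight (32 mm diameter, 46 mm tall) in the case's end compartment; stays.
- jar_center (a point): Centre of an amber jar (60 mm diameter, 80 mm tall) standing to the right; stays.
- brush: Hand brush lying left of the robot; stays.
- cell: The same sample cell, origin at the centre of its underside.
Things that resemble listed ones, but are neither listed nor needed, are in the scene too. What is shaped like the cell but brown or green is not meant.

How it is judged:
By the outcome, as a careful person would: the job done as asked, in the order asked, and still so for the second after the job is handed in, with the robot touching nothing.
It also fails if it takes over 62 s, if anything falls off the work surface, if the arm or the gripper's body presses on something with over 40 N, if the wrist force passes 120 N, or if a joint passes its speed limit or range.

## Robot

A 6-joint arm with a two-finger parallel gripper is mounted at the origin on the work surface. World frame = base frame: x ahead of the robot, y to its left, z up, the work surface at z = 0. Lengths are in m, angles in rad, forces in N, time in s.
With the tool pointing down it reaches from about 0.35 to 0.8 m from the base axis. Payload 7.3 kg.
Tool frame: the origin (TCP) lies midway between the tips of the shut fingers; the grasp point (between the pads) lies 19 mm behind it (ctrl.grip_point_offset is the distance from the TCP to the grasp point, in m); z points along the fingers, y is the line along which they close (so a half turn about z gives the same grasp; the last joint's range is limited). The gripper opens to 85 mm and grips with 20 to 120 N. Pads are 22 mm wide; open, the fingers measure 114 mm over their backs; the gripper's body (76 mm by 85 mm) begins 54 mm behind the grasp point. The pads swing forward as they close: fully open they stand 13 mm farther back than shut.
Start: joints at [-1.34, 0.342, 1.524, -0, 1.275, -0.146], TCP at [0.193, -0.488, 0.231] pointing down, gripper open.
Joint ranges: [-2.53, 2.53], [-0.77, 2.02], [0.04, 2.7], [-1, 4.14], [0.28, 2.66], [-3.11, 3.11]. Speed limits (rad/s): [2.57, 2.57, 3.14, 3.14, 3.14, 3.14].

## Interface

Orientations are given as a 3x3 rotation matrix whose columns are the frame's x, y, z axes.
In Python, from workcell import observe, viewer, ctrl gives the robot as it stands.
- The arm moves only by the tool carry_out, never from a script. Its argument "increments" is a list of rows, each a list of 5 numbers: the shift along the tool's x, y, z normalised to -1 to 1, where 1 is 0.1 m, then the turn about the tool's z normalised to -1 to 1, where 1 is 360 degrees, then the closure, from -1 (fully open) to 1 (shut). A call has 1 to 12 rows; each row is the pose to reach, as a shift and turn from the pose commanded when the call began, along the tool's axes at that moment, turning the shorter way round; what a row does not reach only later rows make up. A row lasts 1/12 s, in which the tool goes at most 41.7 mm and 7.16 degrees, less where a joint would pass 70% of its speed; a pose out of reach is approached as far as the arm can. A call with a number of a shift or a turn outside -1 to 1 is refused whole. A call with a gripper value outside its range is refused whole. The fingers move at their own pace and stop on an object; the grip force is fixed at half the most. Time passes only in rows, so rows that repeat a pose let the fingers close. It gives the time, the measured TCP pose, the force, the opening and the grip force at its end, in the units of the state.
- observe(): the state, without advancing time (a new reading comes with each control period).
- viewer.get_image(name): name is "side" or "top"; returns (picture, depth): 420x560x3 uint8, red, green, blue; 420x560 float32, m along the optical axis (not along the pixel's ray), 0 where there is no reading.
- viewer.camera_model(name): a dict with "intrinsics" (3x3 intrinsics, pixels), "R" (3x3) and "t" (3): a world point X has camera coordinates R X + t. Camera axes: x right, y down, z forward; pixel columns grow to the right and rows downward; lengths in m; the calibration is good to about 2 mm. A picture is of the moment at which its call begins. camera_model takes no time and is no camera call.
- ctrl.close_job(): hands the job in; it is judged then, once.
The state is a dict: "clock": time; "joint_positions": joint angles; "qd": joint speeds; "joint_torque": joint torques, N m; "tool_pos": TCP position; "tool_rot": TCP orientation; "wrist_force": force on the tool from outside, world axes, zero at the start; "moment": the same for the moment, N m; "grip_width": finger opening in m; "finger_force": force on a finger pad.
Only numpy, scipy, OpenCV 4.12 (cv2) and the standard library are available. Lean on these libraries where they do the work, as an engineer would, in place of code of your own. Each camera call takes 0.05 s, during which the arm holds its last target. There are 200 camera calls.

## Working session

There is one attempt and no reset: what is moved stays moved. The work goes in short steps, Python scripts to look and compute and a tool call to move; the robot and the scene stay as the last step left them, time stands still between calls to the robot, and variables do not carry over. Pictures are saved under pics/ and viewed, at most 10 in all, crops included, and the job is handed in when it is done.

Besides the shell and the picture viewer there is one more tool, called as a command line: name --pt "numbers of a row" for each row, then --argument value for the rest. carry_out: Moves the arm, as the interface text tells. Its arguments: {"type":"object","properties":{"increments":{"type":"array","items":{"type":"array","items":{"type":"number"}}}},"required":["increments"]}

```bash
ls; mkdir -p pics
cat > h.py <<'E'
import numpy as np, cv2
from workcell import observe, viewer, ctrl
def cam(n):
    m=viewer.camera_model(n); return np.array(m["intrinsics"]),np.array(m["R"]),np.array(m["t"])
def ray(n,u,v,z):
    K,R,t=cam(n); c=-R.T@t; d=R.T@np.linalg.inv(K)@np.array([u,v,1.]); return c+d*(z-c[2])/d[2]
def proj(n,X):
    K,R,t=cam(n); p=K@(R@np.array(X)+t); return p[:2]/p[2]
def cloud(n,D):
    K,R,t=cam(n); v,u=np.mgrid[:D.shape[0],:D.shape[1]]
    P=np.stack([(u-K[0,2])/K[0,0]*D,(v-K[1,2])/K[1,1]*D,D],-1); return (P-t)@R
def grab(n,f=None):
    I,D=viewer.get_image(n)
    if f: cv2.imwrite('pics/'+f,I[:,:,::-1])
    return I,D
E
python3 - <<'E'
from h import *
for n in("side","top"):
    I,D=grab(n,n+"0.png"); np.savez(''+n,I=I,D=D); K,R,t=cam(n); print(n,(-R.T@t).round(3),R.round(2).tolist(),K[0,0])
print(observe())
E
```

```text
pics
side [0.235 0.838 0.66 ] [[-0.96, -0.27, -0.01], [-0.14, 0.52, -0.84], [0.23, -0.81, -0.54]] 380.9259619532116
top [ 0.391 -0.013  1.066] [[-0.02, -1.0, 0.0], [-0.99, 0.02, -0.12], [0.12, -0.01, -0.99]] 408.7276852629629
{'clock': 0.1, 'joint_positions': array([-1.34001589e+00,  3.42637569e-01,  1.52491327e+00, -1.71637153e-05,
        1.27544857e+00, -1.46003084e-01]), 'qd': array([ 0.00055907, -0.00377651, -0.00058549,  0.00118316,  0.00012087,
       -0.00010116]), 'joint_torque': array([ 1.09663168e-03, -4.34446836e+01, -2.46491271e+01, -2.09285877e-04,
        4.73707973e-03,  2.32514356e-05]), 'tool_pos': array([ 0.19309302, -0.4878037 ,  0.23070638]), 'tool_rot': array([[ 9.29851078e-01,  3.67935943e-01, -3.37764228e-04],
       [ 3.67936050e-01, -9.29850094e-01,  1.36571031e-03],
       [ 1.88423813e-04, -1.39418284e-03, -9.99999010e-01]]), 'wrist_force': array([ 0.43849899,  0.37534542, -0.89333394]), 'moment': array([-0.04692683,  0.02164287,  0.00542793]), 'finger_force': 0.0, 'grip_width': 0.08539158375711714}
```

View pics/top0.png

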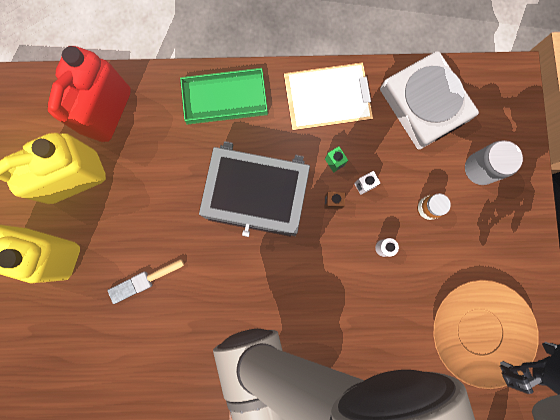

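View pics/side0.png

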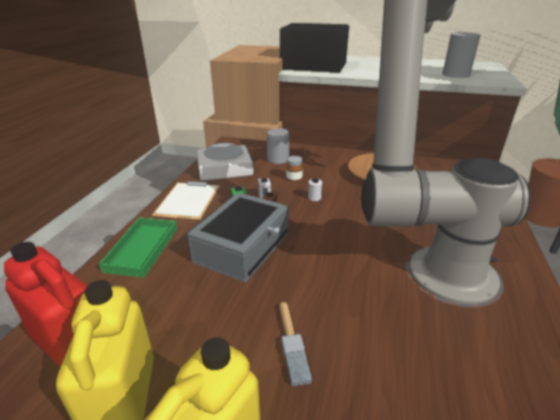

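The top view shows the case at about (255,190), its lug at (246,230), the rectangular cell at (368,182), and the round cell at (387,247). The brown and green decoys are at (335,199) and (337,157). In the side view, the lug is at (275,231) and the cell at (265,187).

Run:
```python
from h import *
z=np.load('top.npz');I,D=z['I'],z['D'];P=cloud('top',D);Z=P[...,2]
def rect(box,lo,hi):
    u0,u1,v0,v1=box;s=P[v0:v1,u0:u1].reshape(-1,3);s=s[(s[:,2]>lo)&(s[:,2]<hi)]
    r=cv2.minAreaRect((s[:,:2]*1000).astype(np.float32));print(box,len(s),'zmed',np.median(s[:,2]).round(4),'c',np.round(r[0],1),'size',np.round(r[1],1),'ang',round(r[2],1));return s
print('table z',np.median(Z[250:300,200:260]))
rect((190,325,135,245),.09,.11)   # lid
s=rect((190,325,224,245),.085,.11)
lug=P[226:240,236:256]; m=(lug[...,2]>.07); 
print('lug area z'); print((Z[222:242,238:256]*1000).round().astype(int))
rect((350,385,165,200),.055,.075)
rect((350,385,165,200),.02,.075)
rect((370,405,232,262),.055,.075)
c=cv2.resize(I[140:270,300:420],None,fx=5,fy=4.6,interpolation=cv2.INTER_CUBIC)
c2=cv2.resize(I[140:250,190:320],None,fx=6,fy=5,interpolation=cv2.INTER_CUBIC)
cv2.imwrite('pics/c.png',c[:,:,::-1])
# white bright mask of cell top
g=I[165:200,350:385].astype(int)
print(g.min(-1)[::1, ::1])
```

```text
table z -3.434685731476512e-05
(190, 325, 135, 245) 7025 zmed 0.0978 c [548.5  39.6] size [240.5 206.6] ang 77.5
(190, 325, 224, 245) 355 zmed 0.0965 c [460.3   1.5] size [133.4  29. ] ang 88.6
lug area z
[[  94   97   99   94   96   95  101   99   95   96   95   97   96   96
    95   97   96   96]
 [  69   78   82   90   94   92   99   99   92   98  100   96   95   94
    95   95   99   99]
 [  34   44   50   54   60   68   74   84   99   91   94   97   97   99
    99   98   98   97]
 [  27   27   26   26   25   36   41   48   95   93   93   88   83   86
    96   95   95   98]
 [  22   24   24   25   25   22   25   25   94   92   94   39   49   53
    64   68   74   82]
 [   0    0   -4    2    0   19   27   90   96   94   93   27   28   27
    29   32   38   46]
 [  -1   -1   -3    0    1   -1   -1   93   94   91   91   26   27   25
    27   26   26   27]
 [   0    1    1    0    0    5    0   93   95   96   95   -3    1   -1
    -2   15   25   27]
 [  -2   -1    1   -2    2   96   92   93   95   93   92   -2    3    0
     0   -3   -1    0]
 [   1    0    1   -3   -3  101   97   9
[... 703 characters left out ...]
    2    2   -1]
 [   1    3   -2    3   -1   -4    0    4   -2    3   -1    2    0    0
    -3    0    0   -1]
 [   2   -2    1   -2   -1    1    1    0   -1   -1   -1    1   -1   -2
     2    2   -1    2]
 [  -2    0   -1    1   -2   -2    1    0    0   -3   -2    2    3   -3
     0   -1    0   -2]]
(350, 385, 165, 200) 257 zmed 0.0626 c [ 579.9 -247.3] size [35.6 44.1] ang 26.1
(350, 385, 165, 200) 317 zmed 0.0618 c [ 579.8 -247. ] size [35.7 44.7] ang 26.1
(370, 405, 232, 262) 252 zmed 0.063 c [ 414.1 -288.7] size [42.  42.1] ang 28.9
[[48 48 47 ... 53 65 67]
 [47 46 46 ... 66 64 62]
 [48 46 46 ... 67 63 64]
 ...
 [67 66 67 ... 56 58 58]
 [66 64 66 ... 60 64 64]
 [63 64 65 ... 65 65 64]]
```

View pics/c.png

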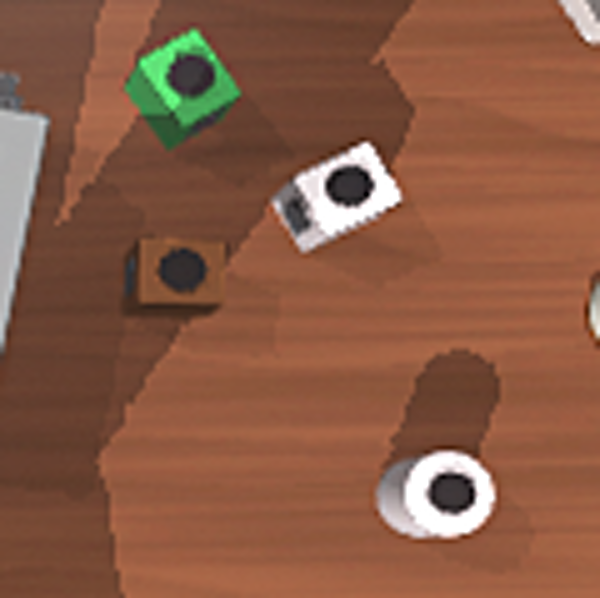

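The crop shows the strip on the cell's left face at (295,210), so its 44 mm axis runs left–right in the picture, matching the fit of 44.1 x 35.6 mm at 26.1°. Next I refine the lid and lug and work out the approach move.

```bash
cat >> h.py <<'E'
def plan(p,yaw_deg):
    "normalised shift/turn in tool axes from measured pose to world p, tool y at yaw (mod 180)"
    s=observe();R=s['tool_rot'];d=R.T@(np.array(p)-s['tool_pos'])/0.1
    a=np.degrees(np.arctan2(R[1,1],R[0,1]));r=(yaw_deg-a+90)%180-90
    print('shift',d.round(3),'turn',round(-r/360,4),'yaw now',round(a,2),'F',s['wrist_force'].round(1),'w',round(s['grip_width'],4),'t',round(s['clock'],2),'pos',s['tool_pos'].round(4))
E
python3 - <<'E'
from h import *
z=np.load('top.npz');I,D=z['I'],z['D'];P=cloud('top',D);Z=P[...,2]
m=((Z>.088)&(Z<.108)).astype(np.uint8);m[:135]=0;m[245:]=0;m[:,:190]=0;m[:,325:]=0
m=cv2.morphologyEx(m,cv2.MORPH_OPEN,np.ones((17,17)))
# lid contour in world, on plane .097
c=max(cv2.findContours(m,0,1)[0],key=cv2.contourArea)[:,0]
W=np.array([ray('top',u,v,.097)[:2]*1000 for u,v in c],np.float32)
r=cv2.minAreaRect(W);print(r)
# black window rect
k=((I.max(-1)<70)&(m>0)).astype(np.uint8);c=max(cv2.findContours(k,0,1)[0],key=cv2.contourArea)[:,0]
print('window',cv2.minAreaRect(np.array([ray('top',u,v,.097)[:2]*1000 for u,v in c],np.float32)))
q=P[229:236,240:252].reshape(-1,3);q=q[q[:,2]>.085];r=cv2.minAreaRect((q[:,:2]*1000).astype(np.float32));print('lug',r)
v,u=np.nonzero(Z[229:236,240:252]>.085);print(ray('top',u.mean()+240,v.mean()+229,.097))
E
```

```text
((558.9448852539062, 37.245689392089844), (239.18064880371094, 171.76535034179688), 77.39640808105469)
window ((559.9270629882812, 36.919830322265625), (190.76165771484375, 125.27964782714844), 77.72445678710938)
lug ((456.81890869140625, 59.89215087890625), (16.670751571655273, 14.50227165222168), 87.53669738769531)
[0.45604152 0.05957508 0.097     ]
```

```bash
python3 -c "
from h import *
plan([.4548,.0602,.16],77.5); plan([.4548,.0602,.079],77.5)"
```

```text
shift [ 4.45  -4.132  0.714] turn 0.0947 yaw now -68.41 F [ 0.4  0.4 -0.9] w 0.0854 t 0.1 pos [ 0.1931 -0.4878  0.2307]
shift [ 4.45  -4.131  1.524] turn 0.0947 yaw now -68.41 F [ 0.4  0.4 -0.9] w 0.0854 t 0.1 pos [ 0.1931 -0.4878  0.2307]
```

carry_out --pt "1 -0.93 0 0 -1" --pt "1 -0.93 0 0 -1" --pt "1 -0.93 0 0 -1" --pt "1 -0.93 0 0 -1"

```text
clock: 0.43
tool_pos: [0.253, -0.3601, 0.2309]
tool_rot: [[0.929, 0.37, -0.0], [0.37, -0.929, 0.003], [0.001, -0.003, -1.0]]
wrist_force: [-0.2, -0.1, -0.4]
grip_width: 0.0852
finger_force: 0.0
```

carry_out --pt "1 -0.93 0 0 -1" --pt "1 -0.93 0 0 -1" --pt "1 -0.93 0 0 -1" --pt "1 -0.93 0 0 -1"

```text
clock: 0.77
tool_pos: [0.3116, -0.2374, 0.2312]
tool_rot: [[0.929, 0.37, 0.0], [0.37, -0.929, 0.002], [0.001, -0.002, -1.0]]
wrist_force: [0.1, -0.7, -0.2]
grip_width: 0.0856
finger_force: 0.0
```

carry_out --pt "1 -0.93 0 0 -1" --pt "1 -0.93 0 0 -1" --pt "1 -0.93 0 0 -1" --pt "1 -0.93 0 0 -1"

```text
clock: 1.1
tool_pos: [0.3706, -0.1144, 0.2313]
tool_rot: [[0.929, 0.371, 0.001], [0.371, -0.929, 0.001], [0.001, -0.001, -1.0]]
wrist_force: [0.7, 0.2, -1.5]
grip_width: 0.0854
finger_force: 0.0
```

carry_out --pt "1 -0.93 0.4 0 -1" --pt "1 -0.93 0.4 0 -1" --pt "1 -0.93 0.4 0 -1" --pt "1 -0.93 0.4 0 -1"

```text
clock: 1.43
tool_pos: [0.4289, 0.0083, 0.1899]
tool_rot: [[0.929, 0.37, -0.001], [0.37, -0.929, 0.001], [-0.001, -0.002, -1.0]]
wrist_force: [-1.5, -0.6, -0.3]
grip_width: 0.0858
finger_force: 0.0
```

carry_out --pt "0.45 -0.41 0.31 0.0947 -0.3" --pt "0.45 -0.41 0.31 0.0947 -0.3" --pt "0.45 -0.41 0.31 0.0947 -0.3" --pt "0.45 -0.41 0.31 0.0947 -0.3" --pt "0.45 -0.41 0.31 0.0947 -0.3" --pt "0.45 -0.41 0.31 0.0947 -0.3"

```text
clock: 1.93
tool_pos: [0.4551, 0.0597, 0.1598]
tool_rot: [[0.976, -0.22, -0.001], [-0.22, -0.976, -0.0], [-0.001, 0.0, -1.0]]
wrist_force: [-0.4, -0.4, -0.2]
grip_width: 0.0554
finger_force: 0.0
```

```bash
python3 -c "
from h import *
plan([.4548,.0602,.079],77.5)
I,D=grab('side','s1.png');cv2.imwrite('pics/s1c.png',cv2.resize(I[150:310,150:350],None,fx=3.5,fy=3.5)[:,:,::-1])"
```

```text
shift [-0.003 -0.005  0.808] turn -0.0005 yaw now -102.68 F [-0.4 -0.4 -0.2] w 0.0554 t 1.93 pos [0.4551 0.0597 0.1598]
```

View pics/s1c.png

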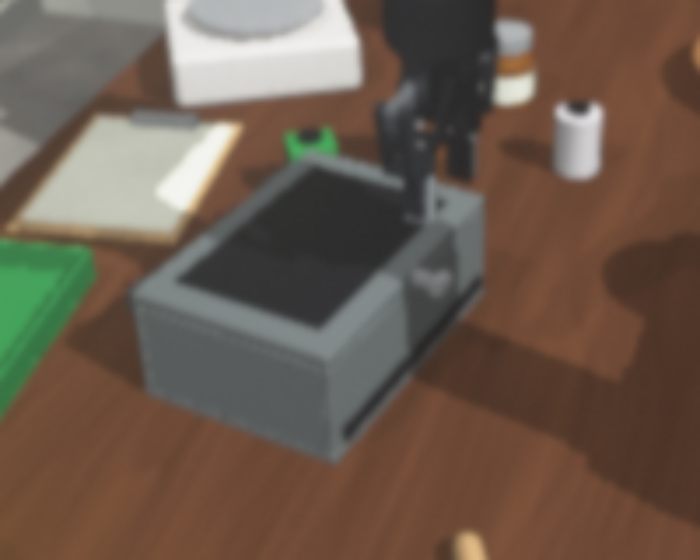

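The gripper hovers above the lug, which sits at (433,280) in the crop. I descend and pinch it.

carry_out --pt "0 0 0.4 0 -0.3" --pt "0 0 0.8 0 -0.3" --pt "0 0 0.81 0 -0.3" --pt "0 0 0.81 0 1" --pt "0 0 0.81 0 1" --pt "0 0 0.81 0 1" --pt "0 0 0.81 0 1" --pt "0 0 0.81 0 1" --pt "0 0 0.81 0 1" --pt "0 0 0.81 0 1"

```text
clock: 2.82
tool_pos: [0.4569, 0.0607, 0.0817]
tool_rot: [[0.976, -0.216, 0.006], [-0.216, -0.976, 0.002], [0.005, -0.003, -1.0]]
wrist_force: [1.5, 6.5, 2.2]
grip_width: 0.0142
finger_force: 58.5
```

```bash
python3 -c "
import numpy as np
f=lambda a:np.array([192-(192*np.cos(a)-6*np.sin(a)),-(192*np.sin(a)+6*np.cos(a)-6)])/100
for a0,a1 in((0,.5),(.5,1.0),(1.0,1.5),(1.5,1.8)):
    print(a0,a1,[tuple((f(a)-f(a0)).round(2)) for a in np.linspace(a0,a1,9)[1:]])"
```

```text
0 0.5 [(np.float64(0.01), np.float64(-0.12)), (np.float64(0.02), np.float64(-0.24)), (np.float64(0.04), np.float64(-0.36)), (np.float64(0.07), np.float64(-0.47)), (np.float64(0.11), np.float64(-0.59)), (np.float64(0.16), np.float64(-0.7)), (np.float64(0.21), np.float64(-0.81)), (np.float64(0.26), np.float64(-0.91))]
0.5 1.0 [(np.float64(0.06), np.float64(-0.1)), (np.float64(0.13), np.float64(-0.2)), (np.float64(0.21), np.float64(-0.29)), (np.float64(0.29), np.float64(-0.38)), (np.float64(0.38), np.float64(-0.46)), (np.float64(0.47), np.float64(-0.54)), (np.float64(0.57), np.float64(-0.61)), (np.float64(0.67), np.float64(-0.67))]
1.0 1.5 [(np.float64(0.1), np.float64(-0.06)), (np.float64(0.21), np.float64(-0.11)), (np.float64(0.32), np.float64(-0.16)), (np.float64(0.44), np.float64(-0.19)), (np.float64(0.55), np.float64(-0.22)), (np.float64(0.67), np.float64(-0.25)), (np.float64(0.79), np.float64(-0.26)), (np.float64(0.91), np.float64(-0.27))]
1.5 1.8 [(np.float64(0.07), np.float64(-0.0)), (np.float64(0.14), np.float64(-0.0)), (np.float64(0.22), np.float64(0.0)), (np.float64(0.29), np.float64(0.01)), (np.float64(0.36), np.float64(0.02)), (np.float64(0.43), np.float64(0.03)), (np.float64(0.5), np.float64(0.05)), (np.float64(0.57), np.float64(0.06))]
```

carry_out --pt "0.01 0 -0.12 0 1" --pt "0.02 0 -0.24 0 1" --pt "0.04 0 -0.36 0 1" --pt "0.07 0 -0.47 0 1" --pt "0.11 0 -0.59 0 1" --pt "0.16 0 -0.7 0 1" --pt "0.21 0 -0.81 0 1" --pt "0.26 0 -0.91 0 1"

```text
clock: 3.48
tool_pos: [0.4832, 0.0549, 0.1729]
tool_rot: [[0.976, -0.216, 0.008], [-0.216, -0.976, 0.002], [0.008, -0.003, -1.0]]
wrist_force: [11.7, 5.4, -9.2]
grip_width: 0.0142
finger_force: 58.5
```

carry_out --pt "0.06 0 -0.1 0 1" --pt "0.13 0 -0.2 0 1" --pt "0.21 0 -0.29 0 1" --pt "0.29 0 -0.38 0 1" --pt "0.38 0 -0.46 0 1" --pt "0.47 0 -0.54 0 1" --pt "0.57 0 -0.61 0 1" --pt "0.67 0 -0.67 0 1"

```text
clock: 4.15
tool_pos: [0.546, 0.0412, 0.2389]
tool_rot: [[0.977, -0.215, 0.001], [-0.215, -0.977, 0.003], [0.0, -0.003, -1.0]]
wrist_force: [1.1, 6.8, -5.1]
grip_width: 0.0142
finger_force: 59.0
```

carry_out --pt "0.1 0 -0.06 0 1" --pt "0.21 0 -0.11 0 1" --pt "0.32 0 -0.16 0 1" --pt "0.44 0 -0.19 0 1" --pt "0.55 0 -0.22 0 1" --pt "0.67 0 -0.25 0 1" --pt "0.79 0 -0.26 0 1" --pt "0.91 0 -0.27 0 1"

```text
clock: 4.82
tool_pos: [0.6348, 0.0218, 0.2668]
tool_rot: [[0.977, -0.214, 0.002], [-0.214, -0.977, 0.003], [0.001, -0.003, -1.0]]
wrist_force: [0.9, 7.6, -3.3]
grip_width: 0.0136
finger_force: 58.5
```

carry_out --pt "0.07 0 0 0 1" --pt "0.14 0 0 0 1" --pt "0.22 0 0 0 1" --pt "0.29 0 0.01 0 1" --pt "0.36 0 0.02 0 1" --pt "0.43 0 0.03 0 1" --pt "0.5 0 0.05 0 1" --pt "0.54 0 0.05 0 1"

```text
clock: 5.48
tool_pos: [0.6883, 0.0101, 0.2627]
tool_rot: [[0.977, -0.214, 0.005], [-0.214, -0.977, 0.003], [0.005, -0.004, -1.0]]
wrist_force: [-0.0, 6.2, 0.7]
grip_width: 0.0128
finger_force: 58.4
```

carry_out --pt "0 0 0 0 -0.3" --pt "0 0 0 0 -0.3" --pt "0 0 0 0 -0.3" --pt "0 0 0 0 -0.3" --pt "0 0 0 0 -0.3" --pt "0 0 -0.3 0 -0.3" --pt "0 0 -0.6 0 -0.3" --pt "0 0 -0.7 0 -0.3"

```text
clock: 6.15
tool_pos: [0.688, 0.0078, 0.3344]
tool_rot: [[0.976, -0.217, 0.007], [-0.217, -0.976, -0.001], [0.007, -0.001, -1.0]]
wrist_force: [0.9, 0.6, 0.3]
grip_width: 0.0556
finger_force: 0.0
```

carry_out --pt "-0.8 1 0 -0.1 -1" --pt "-0.8 1 0 -0.1 -1" --pt "-0.8 1 0 -0.1 -1" --pt "-0.8 1 0 -0.1 -1" --pt "-0.8 1 0 -0.1 -1" --pt "-0.8 1 0 -0.1 -1"

```text
clock: 6.65
tool_pos: [0.5869, -0.073, 0.3301]
tool_rot: [[0.916, 0.401, 0.001], [0.401, -0.916, -0.0], [0.001, 0.001, -1.0]]
wrist_force: [-0.2, 0.3, -0.3]
grip_width: 0.0858
finger_force: 0.0
```

```bash
python3 -c "
from h import *
plan([.58,-.247,.2],26.1)
I,D=grab('side','s2.png');I,D=grab('top','t2.png');np.savez('top2',I=I,D=D)
cv2.imwrite('pics/t2c.png',cv2.resize(I[110:250,180:340],None,fx=4,fy=4)[:,:,::-1])"
```

```text
shift [-0.763  1.565  1.302] turn 0.2433 yaw now -66.33 F [-0.2  0.3 -0.3] w 0.0858 t 6.65 pos [ 0.5869 -0.073   0.3301]
```

View pics/t2c.png

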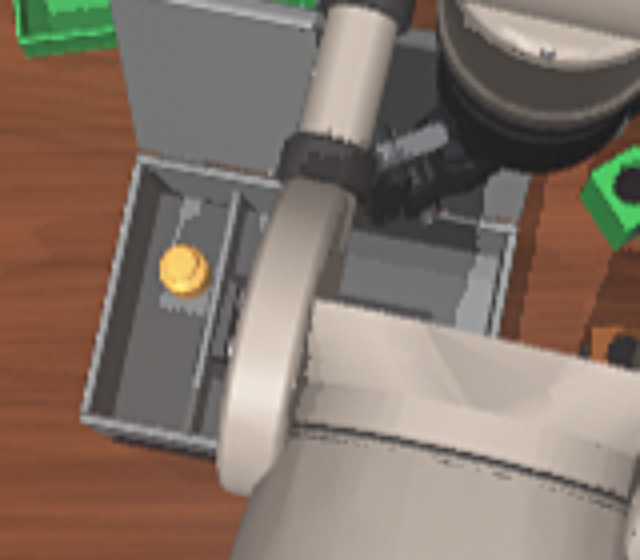

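View pics/s2.png

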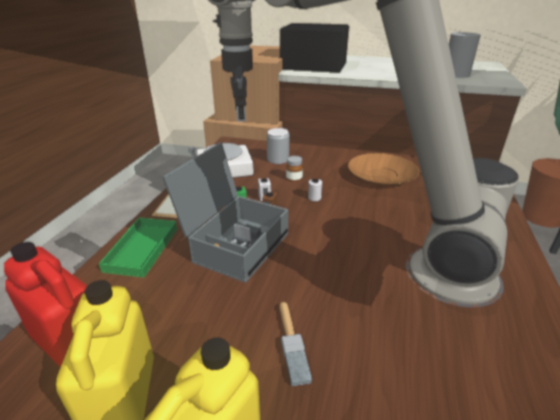

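The side view shows the lid open on its stop, leaning back at (205,190). The arm hides the cradle from the top camera, so I go to the cell first and look again from there.

carry_out --pt "-0.38 0.78 0.3 -0.12 -0.4" --pt "-0.38 0.78 0.3 -0.12 -0.4" --pt "-0.38 0.78 0.3 -0.12 -0.4" --pt "-0.38 0.78 0.3 -0.12 -0.4" --pt "-0.38 0.78 0.3 -0.12 -0.4" --pt "-0.38 0.78 0.3 -0.12 -0.4" --pt "-0.38 0.78 0.3 -0.12 -0.4"

```text
clock: 7.33
tool_pos: [0.5842, -0.1588, 0.2989]
tool_rot: [[0.394, 0.919, -0.0], [0.919, -0.394, 0.0], [-0.0, -0.0, -1.0]]
wrist_force: [0.7, 0.1, 1.0]
grip_width: 0.0598
finger_force: 0.0
```

```bash
python3 -c "
from h import *
plan([.58,-.247,.13],26.1)"
```

```text
shift [-0.828  0.31   1.689] turn -0.137 yaw now -23.2 F [0.7 0.1 1. ] w 0.0598 t 7.33 pos [ 0.5842 -0.1588  0.2989]
```

carry_out --pt "-0.83 0.31 0.9 -0.137 -0.4" --pt "-0.83 0.31 0.9 -0.137 -0.4" --pt "-0.83 0.31 0.9 -0.137 -0.4" --pt "-0.83 0.31 0.9 -0.137 -0.4" --pt "-0.83 0.31 0.9 -0.137 -0.4" --pt "-0.83 0.31 0.9 -0.137 -0.4" --pt "-0.83 0.31 0.9 -0.137 -0.4" --pt "-0.83 0.31 0.9 -0.137 -0.4"

```text
clock: 8.0
tool_pos: [0.5798, -0.2472, 0.209]
tool_rot: [[-0.438, 0.899, -0.0], [0.899, 0.438, 0.0], [0.0, -0.0, -1.0]]
wrist_force: [-0.4, -0.6, 0.1]
grip_width: 0.0598
finger_force: 0.0
```

```bash
python3 -c "
from h import *
plan([.58,-.247,.12],26.1)
plan([.58,-.247,.022],26.1)
g=lambda u,v:ray('top',u,v,.062).round(3)
print(g(337,157),g(335,199))
I,D=grab('side');cv2.imwrite('pics/s3c.png',cv2.resize(I[140:290,170:340],None,fx=3,fy=3)[:,:,::-1])
J,D=grab('top');np.savez('top3',I=J,D=D)
cv2.imwrite('pics/t3c.png',np.hstack([cv2.resize(J[135:245,195:325],(780,580))])[:,:,::-1])"
```

```text
shift [0.001 0.003 0.89 ] turn -0.0004 yaw now 25.95 F [-0.4 -0.6  0.1] w 0.0598 t 8.0 pos [ 0.5798 -0.2472  0.209 ]
shift [1.00e-03 3.00e-03 1.87e+00] turn -0.0004 yaw now 25.95 F [-0.4 -0.6  0.1] w 0.0598 t 8.0 pos [ 0.5798 -0.2472  0.209 ]
[ 0.643 -0.17   0.062] [ 0.536 -0.161  0.062]
```

View pics/t3c.png

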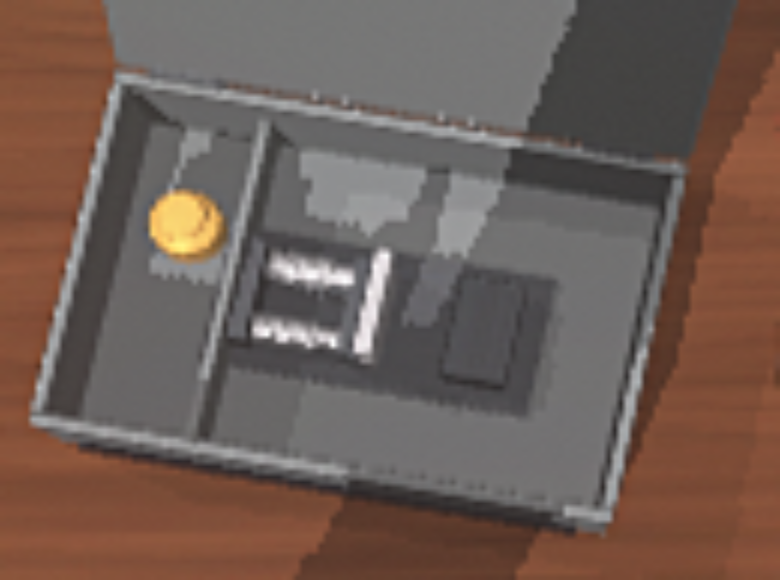

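The crop shows the bright carriage plate at (372,305), the dark end block at (483,330) and the brass weight at (186,224). I descend onto the cell and grip it, and measure the cradle from depth.

carry_out --pt "0 0 0.4 0 -0.4" --pt "0 0 0.8 0 -0.4" --pt "0 0 1 0 -0.4"

```text
clock: 8.35
tool_pos: [0.5778, -0.2461, 0.1051]
tool_rot: [[-0.433, 0.901, -0.005], [0.901, 0.433, 0.003], [0.004, -0.003, -1.0]]
wrist_force: [-0.1, 0.2, 0.5]
grip_width: 0.0596
finger_force: 0.0
```

carry_out --pt "0 0 0.3 0 -0.4" --pt "0 0 0.6 0 -0.4" --pt "0 0 0.8 0 -0.4" --pt "0 0 0.87 0 -0.4" --pt "0 0 0.87 0 -0.4" --pt "0 0 0.87 0 1" --pt "0 0 0.87 0 1" --pt "0 0 0.87 0 1" --pt "0 0 0.87 0 1" --pt "0 0 0.87 0 1" --pt "0 0 0.87 0 1"

```text
clock: 9.27
tool_pos: [0.5808, -0.248, 0.0244]
tool_rot: [[-0.438, 0.899, 0.004], [0.899, 0.438, -0.002], [-0.003, 0.002, -1.0]]
wrist_force: [1.0, -0.1, 7.1]
grip_width: 0.0355
finger_force: 61.0
```

Run:
```python
from h import *
plan([.58,-.247,.022],26.1)
z=np.load('top3.npz');I,D=z['I'],z['D'];P=cloud('top',D)[135:245,195:325].reshape(-1,3)*1000
th=np.radians(-12.5);ex=np.array([np.cos(th),np.sin(th)]);ey=np.array([-ex[1],ex[0]])
Q=np.c_[(P[:,:2]-[559,37.2])@ex,(P[:,:2]-[559,37.2])@ey,P[:,2]]
def box(nm,lo,hi,x=40,y0=-100,y1=50):
    s=Q[(Q[:,2]>lo)&(Q[:,2]<hi)&(abs(Q[:,0])<x)&(Q[:,1]>y0)&(Q[:,1]<y1)]
    print(nm,len(s),'x',np.percentile(s[:,0],[1,50,99]).round(1),'y',np.percentile(s[:,1],[1,50,99]).round(1),'z',np.median(s[:,2]).round(1))
box('carriage',65,75);box('block',31,39,y1=-25)
s=Q[(Q[:,2]>80)&(Q[:,2]<90)&(Q[:,0]<84)];r=cv2.minAreaRect(s[:,:2].astype(np.float32));print('rim',r)
# profile down the middle
m=abs(Q[:,0])<15
for y in range(-90,56,3):
    k=m&(abs(Q[:,1]-y)<1.5);
    if k.any():print(y,np.median(Q[k,2]).round(),end='; ')
```

```text
shift [ 0.013 -0.003  0.024] turn -0.0003 yaw now 25.99 F [ 1.  -0.1  7.1] w 0.0355 t 9.27 pos [ 0.5808 -0.248   0.0244]
carriage 66 x [-24.2  -1.5  23. ] y [-8.6 -4.6 -0.7] z 68.8
block 207 x [-24.6  -0.5  23.4] y [-64.1 -50.6 -36.7] z 34.6
rim ((-0.8050918579101562, 0.1885528564453125), (169.8498992919922, 240.21316528320312), 0.12332317233085632)
-90 6.0; -87 7.0; -84 6.0; -81 8.0; -78 6.0; -75 9.0; -72 10.0; -69 9.0; -66 10.0; -63 34.0; -60 35.0; -57 34.0; -54 34.0; -51 35.0; -48 35.0; -45 35.0; -42 34.0; -39 34.0; -36 33.0; -33 9.0; -30 9.0; -27 12.0; -24 9.0; -21 10.0; -18 10.0; -15 9.0; -12 10.0; -9 32.0; -6 69.0; -3 69.0; 0 69.0; 3 31.0; 6 31.0; 9 29.0; 12 12.0; 15 11.0; 18 11.0; 21 11.0; 24 12.0; 27 16.0; 30 11.0; 33 12.0; 36 11.0; 39 11.0; 42 17.0; 45 11.0; 48 42.0; 51 45.0; 54 44.0;
```

```bash
cat >> h.py <<'E'
th=np.radians(-12.5);ex=np.array([np.cos(th),np.sin(th)]);ey=np.array([-ex[1],ex[0]])
def seat(dy,z): return np.r_[(np.array([559,37.2])-.7*ex+(-14.4+dy-1)*ey)/1000,z]   # TCP; cell 1 mm to +y of TCP
E
python3 -c "
from h import *
plan(seat(-20,.18),-12.5)"
```

```text
shift [ 2.382  0.832 -1.562] turn 0.1069 yaw now 25.99 F [ 1.  -0.1  7.1] w 0.0355 t 9.27 pos [ 0.5808 -0.248   0.0244]
```

carry_out --pt "0 0 -0.2 0 1" --pt "0 0 -0.5 0 1" --pt "0 0 -0.8 0 1" --pt "0 0 -1 0 1" --pt "0 0 -1 0 1"

```text
clock: 9.68
tool_pos: [0.5817, -0.2487, 0.1277]
tool_rot: [[-0.438, 0.899, 0.008], [0.899, 0.438, -0.005], [-0.008, 0.005, -1.0]]
wrist_force: [1.1, -0.4, -1.2]
grip_width: 0.0354
finger_force: 60.4
```

```bash
python3 -c "
from h import *
plan(seat(-20,.18),-12.5)"
```

```text
shift [ 2.392  0.826 -0.537] turn 0.107 yaw now 26.0 F [ 1.1 -0.4 -1.2] w 0.0354 t 9.68 pos [ 0.5817 -0.2487  0.1277]
```

carry_out --pt "0.5 0.2 -0.5 0 1" --pt "1 0.4 -0.5 0 1" --pt "1 0.4 -0.5 0 1" --pt "1 0.4 -0.5 0 1"

```text
clock: 10.02
tool_pos: [0.5711, -0.1339, 0.1736]
tool_rot: [[-0.442, 0.897, 0.001], [0.897, 0.442, 0.003], [0.002, 0.002, -1.0]]
wrist_force: [2.2, -0.0, -2.7]
grip_width: 0.035
finger_force: 60.7
```

carry_out --pt "1 0.42 0 0.107 1" --pt "1 0.42 0 0.107 1" --pt "1 0.42 0 0.107 1" --pt "1 0.42 0 0.107 1" --pt "1 0.42 0 0.107 1" --pt "1 0.42 0 0.107 1" --pt "1 0.42 0 0.107 1"

```text
clock: 10.6
tool_pos: [0.5647, -0.0313, 0.1711]
tool_rot: [[0.218, 0.976, -0.002], [0.976, -0.218, 0.0], [-0.0, -0.002, -1.0]]
wrist_force: [-0.5, -0.5, -1.7]
grip_width: 0.0353
finger_force: 60.7
```

```bash
python3 -c "
from h import *
plan(seat(-20,.18),-12.5)"
```

```text
shift [ 0.302 -0.212 -0.089] turn -0.0003 yaw now -12.59 F [-0.5 -0.5 -1.7] w 0.0353 t 10.6 pos [ 0.5647 -0.0313  0.1711]
```

carry_out --pt "0.3 -0.21 0 0 1" --pt "0.3 -0.21 0 0 1" --pt "0.3 -0.21 0.2 0 1" --pt "0.3 -0.21 0.2 0 1" --pt "0.3 -0.21 0.2 0 1"

```text
clock: 11.02
tool_pos: [0.5504, 0.0022, 0.1511]
tool_rot: [[0.215, 0.977, -0.004], [0.977, -0.215, 0.0], [-0.0, -0.004, -1.0]]
wrist_force: [0.3, -0.4, -1.6]
grip_width: 0.0354
finger_force: 61.0
```

```bash
python3 -c "
from h import *
plan(seat(-20,.0644),-12.5)
I,D=grab('side');cv2.imwrite('pics/s4c.png',cv2.resize(I[130:280,160:310],(780,600),interpolation=cv2.INTER_CUBIC)[:,:,::-1])"
```

```text
shift [0.007 0.004 0.867] turn 0.0002 yaw now -12.43 F [ 0.3 -0.4 -1.6] w 0.0354 t 11.02 pos [0.5504 0.0022 0.1511]
```

View pics/s4c.png

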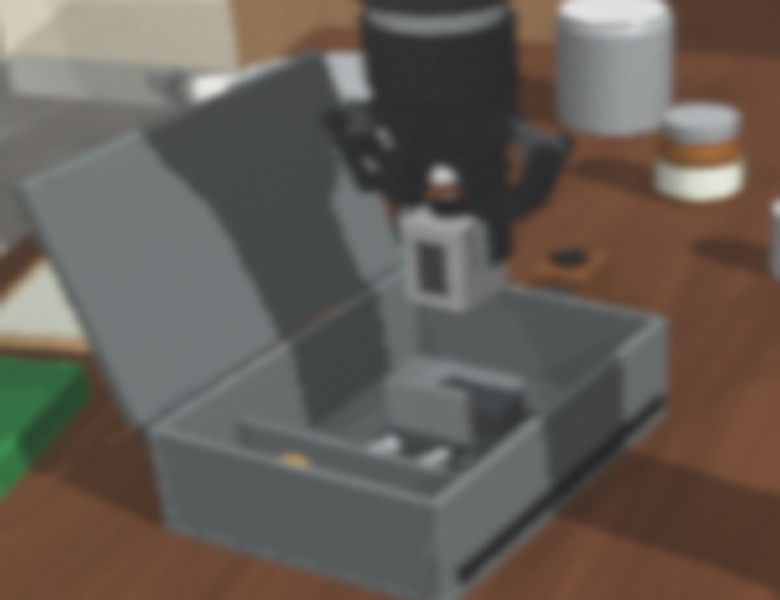

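The cell hangs upright at (440,260) in the crop, strip face toward +y, with the carriage plate below it at (428,410) and the lid open. I lower it to just above block height.

carry_out --pt "0 0 0.25 0 1" --pt "0 0 0.5 0 1" --pt "0 0 0.7 0 1" --pt "0 0 0.82 0 1" --pt "0 0 0.87 0 1" --pt "0 0 0.87 0 1" --pt "0 0 0.87 0 1"

```text
clock: 11.65
tool_pos: [0.5521, 0.0018, 0.0661]
tool_rot: [[0.217, 0.976, 0.001], [0.976, -0.217, -0.0], [0.0, 0.001, -1.0]]
wrist_force: [0.2, 0.5, -2.2]
grip_width: 0.0356
finger_force: 61.2
```

carry_out --pt "0.03 0 0 0 1" --pt "0.06 0 0 0 1" --pt "0.08 0 0 0 1" --pt "0.1 0 0 0 1" --pt "0.1 0 0 0 1" --pt "0.1 0 0 0 1"

```text
clock: 12.15
tool_pos: [0.5542, 0.0114, 0.0659]
tool_rot: [[0.216, 0.976, 0.002], [0.976, -0.216, -0.001], [-0.001, 0.002, -1.0]]
wrist_force: [-0.0, -4.5, 0.9]
grip_width: 0.0353
finger_force: 61.3
```

```bash
python3 -c "
from h import *
plan(seat(1.8,.0644),-12.5)"
```

```text
shift [ 0.126 -0.016  0.015] turn 0.0001 yaw now -12.48 F [-0.  -4.5  0.9] w 0.0353 t 12.15 pos [0.5542 0.0114 0.0659]
```

carry_out --pt "0.04 0 0 0 1" --pt "0.08 -0.01 0 0 1" --pt "0.11 -0.015 0 0 1" --pt "0.13 -0.015 0 0 1" --pt "0.13 -0.015 0 0 1" --pt "0.13 -0.015 0 0 1" --pt "0.13 -0.015 0 0 1"

```text
clock: 12.73
tool_pos: [0.5564, 0.0232, 0.0659]
tool_rot: [[0.216, 0.976, 0.003], [0.976, -0.216, -0.003], [-0.002, 0.004, -1.0]]
wrist_force: [2.1, -10.7, -1.0]
grip_width: 0.0356
finger_force: 61.1
```

```bash
python3 -c "
from h import *
plan(seat(1.8,.0644),-12.5)
I,D=grab('side');cv2.imwrite('pics/s5c.png',cv2.resize(I[190:280,190:310],(800,600),interpolation=cv2.INTER_CUBIC)[:,:,::-1])
J,D=grab('top');P=cloud('top',D).reshape(-1,3)*1000
Q=np.c_[(P[:,:2]-[559,37.2])@ex,(P[:,:2]-[559,37.2])@ey,P[:,2]]
s=Q[(Q[:,2]>64)&(Q[:,2]<74)&(abs(Q[:,0])<26)&(Q[:,1]>-12)&(Q[:,1]<25)];print(len(s),np.percentile(s[:,1],[2,50,98]) if len(s) else 0)
print(observe()['wrist_force'])
"
```

```text
shift [ 0.006 -0.012  0.015] turn 0.0 yaw now -12.49 F [  2.1 -10.7  -1. ] w 0.0356 t 12.73 pos [0.5564 0.0232 0.0659]
8 [ 7.4812647  10.76378027 13.44555717]
[ 2.97298348 -9.17859358 -1.9281986 ]
```

carry_out --pt "0.012 -0.012 0 0 1" --pt "0.012 -0.012 0 0 1" --pt "0.012 -0.012 0.04 0 1" --pt "0.012 -0.012 0.08 0 1" --pt "0.012 -0.012 0.1 0 1" --pt "0.012 -0.012 0.1 0 1"

```text
clock: 13.33
tool_pos: [0.5541, 0.0248, 0.0553]
tool_rot: [[0.216, 0.976, 0.0], [0.976, -0.216, -0.002], [-0.002, 0.001, -1.0]]
wrist_force: [0.1, -10.1, -1.9]
grip_width: 0.0354
finger_force: 61.4
```

carry_out --pt "0 0 0.05 0 1" --pt "0 0 0.1 0 1" --pt "0 0 0.14 0 1" --pt "0 0 0.17 0 1" --pt "0 0 0.19 0 1" --pt "0 0 0.2 0 1" --pt "0 0 0.2 0 1"

```text
clock: 13.92
tool_pos: [0.554, 0.0249, 0.0355]
tool_rot: [[0.216, 0.976, -0.0], [0.976, -0.216, -0.002], [-0.002, 0.0, -1.0]]
wrist_force: [-1.3, -10.1, -0.0]
grip_width: 0.0353
finger_force: 61.7
```

```bash
python3 -c "
from h import *
plan(seat(0,.0344),-12.5)"
```

```text
shift [-0.023  0.015  0.011] turn 0.0 yaw now -12.49 F [ -1.3 -10.1  -0. ] w 0.0353 t 13.92 pos [0.554  0.0249 0.0355]
```

carry_out --pt "0 0.012 0 0 1" --pt "0 0.012 0.01 0 1" --pt "0 0.012 0.015 0 1" --pt "0 0.012 0.015 0 1" --pt "0 0.012 0.015 0 1"

```text
clock: 14.33
tool_pos: [0.5545, 0.0247, 0.0344]
tool_rot: [[0.216, 0.976, -0.001], [0.976, -0.216, -0.002], [-0.002, -0.001, -1.0]]
wrist_force: [-4.3, -9.5, 4.6]
grip_width: 0.0354
finger_force: 62.3
```

```bash
python3 -c "
from h import *
plan(seat(0,.0344),-12.5)"
```

```text
shift [-0.023  0.01  -0.   ] turn 0.0001 yaw now -12.47 F [-4.3 -9.5  4.6] w 0.0354 t 14.33 pos [0.5545 0.0247 0.0344]
```

The cell rests on the base. I ease back onto the block and let go.

carry_out --pt "-0.01 0.005 0 0 1" --pt "-0.02 0.01 0 0 1" --pt "-0.022 0.01 0 0 1" --pt "-0.022 0.01 0 0 1" --pt "-0.022 0.01 0 0 1"

```text
clock: 14.75
tool_pos: [0.5545, 0.0245, 0.0344]
tool_rot: [[0.216, 0.976, -0.002], [0.976, -0.216, 0.001], [0.0, -0.002, -1.0]]
wrist_force: [-5.6, 0.4, 6.3]
grip_width: 0.0356
finger_force: 62.3
```

carry_out --pt "0 0 0 0 -0.4" --pt "0 0 0 0 -0.4" --pt "0 0 0 0 -0.4" --pt "0 0 0 0 -0.4" --pt "0 0 0 0 -0.4" --pt "0 0 0 0 -0.4" --pt "0 0 0 0 -0.4"

```text
clock: 15.33
tool_pos: [0.5558, 0.0237, 0.0337]
tool_rot: [[0.217, 0.976, 0.0], [0.976, -0.217, -0.0], [-0.0, 0.0, -1.0]]
wrist_force: [-0.1, 0.2, 0.3]
grip_width: 0.0598
finger_force: 0.0
```

carry_out --pt "0 0 -0.2 0 -0.4" --pt "0 0 -0.5 0 -0.4" --pt "0 0 -0.9 0 -0.4" --pt "0 0 -1 0 -0.4" --pt "0 0 -1 0 -0.4"

```text
clock: 15.75
tool_pos: [0.558, 0.0235, 0.1375]
tool_rot: [[0.217, 0.976, 0.008], [0.976, -0.217, -0.001], [0.001, 0.008, -1.0]]
wrist_force: [-0.0, 0.6, -1.3]
grip_width: 0.0598
finger_force: 0.0
```

carry_out --pt "-1 -0.3 -0.7 0 -0.4" --pt "-1 -0.3 -0.7 0 -0.4" --pt "-1 -0.3 -0.7 0 -0.4" --pt "-1 -0.3 -0.7 0 -0.4"

```text
clock: 16.08
tool_pos: [0.5041, -0.0718, 0.2066]
tool_rot: [[0.22, 0.976, 0.004], [0.976, -0.22, -0.003], [-0.002, 0.004, -1.0]]
wrist_force: [1.4, -0.8, 0.0]
grip_width: 0.0598
finger_force: 0.0
```

carry_out --pt "-1 -0.4 0 0 -0.4" --pt "-1 -0.4 0 0 -0.4" --pt "-1 -0.4 0 0 -0.4" --pt "-1 -0.4 0 0 -0.4" --pt "-1 -0.4 0 0 -0.4"

```text
clock: 16.5
tool_pos: [0.4433, -0.1569, 0.2027]
tool_rot: [[0.219, 0.976, -0.001], [0.976, -0.219, 0.001], [0.001, -0.002, -1.0]]
wrist_force: [0.1, -0.2, -0.2]
grip_width: 0.0596
finger_force: 0.0
```

Run:
```python
from h import *
print(observe()['clock'],observe()['tool_pos'])
I,D=grab('side');J,D=grab('top')
cv2.imwrite('pics/f.png',np.hstack([cv2.resize(I[140:290,160:310],(400,400)),cv2.resize(J[120:260,190:330],(400,400))])[:,:,::-1])
P=cloud('top',D).reshape(-1,3)*1000
Q=np.c_[(P[:,:2]-[559,37.2])@ex,(P[:,:2]-[559,37.2])@ey,P[:,2]]
for nm,lo,hi in(('celltop',70.5,76),('plug',76.5,82),('carr',64,70)):
    s=Q[(Q[:,2]>lo)&(Q[:,2]<hi)&(abs(Q[:,0])<35)&(Q[:,1]>-60)&(Q[:,1]<40)]
    if len(s)>3:print(nm,len(s),np.median(s[:,2]),'x',np.percentile(s[:,0],[2,50,98]).round(1),'y',np.percentile(s[:,1],[2,50,98]).round(1))
```

```text
16.5 [ 0.4433195  -0.15688044  0.2026793 ]
celltop 154 72.4908625490065 x [-20.8  -5.7  17.8] y [-35.9  -8.9  13.5]
plug 57 78.49133771587782 x [-14.2  -4.1   5.6] y [-24.9 -14.6  -4.7]
carr 88 68.8802785007685 x [-23.3  -4.5  21. ] y [-32.2   5.   15.1]
```

View pics/f.png

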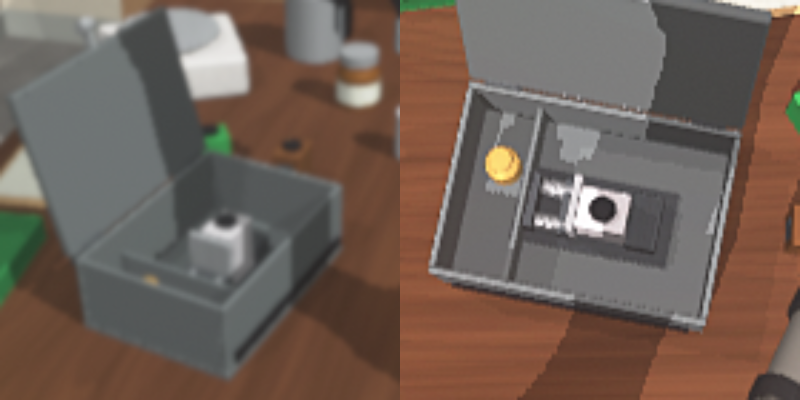

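The cell is seated upright: its top is at 72.5 mm (10 + 62), and it stands between the plate at (575,207) and the block at (645,222) in the right-hand picture. Next I check how well it is centred across the cradle.

```bash
cat > m.py <<'E'
from h import *
J,D=grab('top');g=J.min(-1).astype(int)
W=cloud('top',D)*1000;q=(W[...,:2]-[559,37.2]);X=q@ex;Y=q@ey;Z=W[...,2]
near=(abs(X)<35)&(Y>-45)&(Y<30)
def c(m,z):
    v,u=np.nonzero(m);w=np.array([ray('top',a,b,z)[:2]*1000 for a,b in zip(u,v)])-[559,37.2];x=w@ex;y=w@ey
    print(len(v),'x',x.min().round(1),x.mean().round(2),x.max().round(1),'y',y.min().round(1),y.mean().round(2),y.max().round(1))
    r=cv2.minAreaRect(np.c_[x,y].astype(np.float32));print('  ',np.round(r[0],1),np.round(r[1],1),round(r[2],1))
c(near&(Z>75.5)&(Z<82)&(Y<0),.078)
c(near&(J.max(-1)<70)&(Z>70),.078)
c(near&(Z>67)&(Y<4),.072)
c(near&(Z>64)&(Y>8.5),.070)
c((abs(X)<35)&(Z>30)&(Z<40)&(Y<-38)&(Y>-70),.035)
E
python3 m.py
```

```text
71 x -18.5 -3.45 7.2 y -35.3 -14.5 -2.7
   [ -0.8 -16.6] [22.9 29.7] 42.6
57 x -12.7 -2.6 7.2 y -24.3 -14.69 -5.1
   [ -3.2 -14.9] [19.8 17.1] 11.5
240 x -22.0 -3.79 14.5 y -36.5 -16.46 4.1
   [ -3.7 -16.3] [36.3 40.7] 0.8
56 x -25.1 -0.29 23.8 y 8.2 11.93 15.3
   [-0.7 11.7] [ 7.  48.9] 89.3
198 x -25.3 -0.67 24.2 y -64.2 -51.14 -38.1
   [ -0.6 -51.1] [26.1 49.5] 90.0
```

The cell sits about 3 mm to −x of the cradle's middle (−3.5 against −0.6). I will re-grip it and slide it over.

```bash
python3 -c "
from h import *
plan([.5575,.0239,.14],-12.5)"
```

```text
shift [1.995 0.718 0.632] turn 0.0001 yaw now -12.45 F [0.5 0.5 0.8] w 0.0594 t 16.65 pos [ 0.4444 -0.1555  0.2031]
```

carry_out --pt "1 0.4 0 0 -0.4" --pt "1 0.4 0 0 -0.4" --pt "1 0.4 0 0 -0.4" --pt "1 0.4 0 0 -0.4"

```text
clock: 16.98
tool_pos: [0.5071, -0.0627, 0.2033]
tool_rot: [[0.211, 0.977, 0.001], [0.977, -0.211, 0.001], [0.002, 0.0, -1.0]]
wrist_force: [-1.8, 0.3, -0.9]
grip_width: 0.0598
finger_force: 0.0
```

carry_out --pt "0.99 0.32 0.2 0 -0.4" --pt "0.99 0.32 0.2 0 -0.4" --pt "0.99 0.32 0.2 0 -0.4" --pt "0.99 0.32 0.4 0 -0.4" --pt "0.99 0.32 0.63 0 -0.4" --pt "0.99 0.32 0.63 0 -0.4" --pt "0.99 0.32 0.63 0 -0.4"

```text
clock: 17.57
tool_pos: [0.5567, 0.023, 0.1398]
tool_rot: [[0.215, 0.977, -0.003], [0.977, -0.215, 0.0], [-0.001, -0.003, -1.0]]
wrist_force: [0.5, -0.1, -0.5]
grip_width: 0.0598
finger_force: 0.0
```

```bash
python3 -c "
from h import *
plan([.5575,.0239,.042],-12.5)"
```

```text
shift [0.011 0.009 0.978] turn 0.0002 yaw now -12.43 F [ 0.5 -0.1 -0.5] w 0.0598 t 17.57 pos [0.5567 0.023  0.1398]
```

carry_out --pt "0.005 0.009 0.35 0 -0.4" --pt "0.005 0.009 0.7 0 -0.4" --pt "0.005 0.009 0.9 0 -0.4" --pt "0.005 0.009 0.97 0 -0.4" --pt "0.005 0.009 0.97 0 -0.4" --pt "0.005 0.009 0.97 0 -0.4"

```text
clock: 18.07
tool_pos: [0.5597, 0.0224, 0.0454]
tool_rot: [[0.217, 0.976, 0.002], [0.976, -0.217, -0.0], [0.0, 0.002, -1.0]]
wrist_force: [-0.3, -0.0, 0.1]
grip_width: 0.0599
finger_force: 0.0
```

carry_out --pt "0 0 0 0 1" --pt "0 0 0 0 1" --pt "0 0 0 0 1" --pt "0 0 0 0 1" --pt "0 0 0 0 1" --pt "0 0 0 0 1" --pt "0 0 0 0 1"

```text
clock: 18.65
tool_pos: [0.5558, 0.0232, 0.0456]
tool_rot: [[0.216, 0.976, -0.005], [0.976, -0.216, 0.001], [-0.0, -0.005, -1.0]]
wrist_force: [-12.6, 2.2, 12.1]
grip_width: 0.0351
finger_force: 59.5
```

```bash
python3 -c "
from h import *
plan([.5575,.0239,.042],-12.5)"
```

```text
shift [0.01  0.015 0.035] turn 0.0001 yaw now -12.48 F [-12.6   2.2  12.1] w 0.0351 t 18.65 pos [0.5558 0.0232 0.0456]
```

carry_out --pt "0 0.01 0 0 1" --pt "0 0.015 0 0 1" --pt "0 0.015 0 0 1" --pt "0 0.015 0 0 1" --pt "0 0.015 0 0 1"

```text
clock: 19.07
tool_pos: [0.5559, 0.0232, 0.0456]
tool_rot: [[0.216, 0.976, -0.008], [0.976, -0.216, 0.001], [-0.001, -0.008, -1.0]]
wrist_force: [-16.2, 3.3, 15.6]
grip_width: 0.0352
finger_force: 60.1
```

carry_out --pt "0 0 -0.015 0 1" --pt "0 0 -0.03 0 1" --pt "0 0.005 -0.03 0 1" --pt "0 0.01 -0.03 0 1" --pt "0 0.01 -0.03 0 1"

```text
clock: 19.48
tool_pos: [0.5568, 0.023, 0.0463]
tool_rot: [[0.216, 0.976, -0.009], [0.976, -0.216, 0.001], [-0.001, -0.009, -1.0]]
wrist_force: [-9.4, 2.2, -3.2]
grip_width: 0.035
finger_force: 62.2
```

carry_out --pt "0 0.005 0 0 1" --pt "0 0.005 0.01 0 1" --pt "0 0.005 0.015 0 1"

```text
clock: 19.73
tool_pos: [0.5583, 0.0227, 0.0457]
tool_rot: [[0.216, 0.976, -0.007], [0.976, -0.216, 0.001], [-0.001, -0.007, -1.0]]
wrist_force: [-9.9, 1.8, 5.4]
grip_width: 0.0353
finger_force: 63.1
```

carry_out --pt "0 -0.01 0 0 -0.4" --pt "0 -0.01 0 0 -0.4" --pt "0 -0.01 0 0 -0.4" --pt "0 -0.01 0 0 -0.4" --pt "0 -0.01 0 0 -0.4" --pt "0 -0.01 0 0 -0.4"

```text
clock: 20.23
tool_pos: [0.5608, 0.022, 0.0456]
tool_rot: [[0.217, 0.976, 0.001], [0.976, -0.217, -0.0], [0.0, 0.001, -1.0]]
wrist_force: [-0.5, 0.7, -0.1]
grip_width: 0.0598
finger_force: 0.0
```

carry_out --pt "0 -0.01 -0.2 0 -0.4" --pt "0 -0.01 -0.5 0 -0.4" --pt "0 -0.01 -0.9 0 -0.4" --pt "0 -0.01 -1 0 -0.4" --pt "0 -0.01 -1 0 -0.4"

```text
clock: 20.65
tool_pos: [0.5617, 0.0221, 0.1492]
tool_rot: [[0.216, 0.976, 0.008], [0.976, -0.216, -0.001], [0.001, 0.008, -1.0]]
wrist_force: [1.3, -0.5, 0.7]
grip_width: 0.0596
finger_force: 0.0
```

carry_out --pt "-1 -0.3 -0.7 0 -0.4" --pt "-1 -0.3 -0.7 0 -0.4" --pt "-1 -0.3 -0.7 0 -0.4" --pt "-1 -0.3 -0.7 0 -0.4"

```text
clock: 20.98
tool_pos: [0.5079, -0.0732, 0.2183]
tool_rot: [[0.22, 0.976, 0.004], [0.976, -0.22, -0.003], [-0.003, 0.005, -1.0]]
wrist_force: [0.9, 0.2, -0.1]
grip_width: 0.0601
finger_force: 0.0
```

carry_out --pt "-1 -0.4 0 0 -0.4" --pt "-1 -0.4 0 0 -0.4" --pt "-1 -0.4 0 0 -0.4" --pt "-1 -0.4 0 0 -0.4" --pt "-1 -0.4 0 0 -0.4"

```text
clock: 21.4
tool_pos: [0.4471, -0.1582, 0.2142]
tool_rot: [[0.219, 0.976, -0.001], [0.976, -0.219, 0.001], [0.001, -0.002, -1.0]]
wrist_force: [0.1, -0.8, 0.3]
grip_width: 0.0602
finger_force: 0.0
```

Run:
```python
exec(open('m.py').read())
I,D2=grab('side')
cv2.imwrite('pics/f2.png',np.hstack([cv2.resize(I[140:290,160:310],(400,400)),cv2.resize(J[120:260,190:330],(400,400))])[:,:,::-1])
m=near&(Z>67)&(Z<75.5)&(Y<2);print('top z',np.median(Z[m]))
for k in(X,Y): print('tilt',np.polyfit(k[m],Z[m],1)[0].round(3))
```

```text
73 x -16.1 0.56 15.0 y -26.7 -14.49 -0.8
   [ -3.6 -15.5] [31.8 24.3] 25.4
60 x -8.4 1.9 12.0 y -25.2 -14.85 -4.6
   [  1.8 -15.1] [19.8 19.6] 11.4
239 x -17.7 0.5 18.9 y -36.5 -16.38 4.0
   [  0.6 -16.2] [36.5 40.5] 0.2
57 x -25.1 -0.8 23.8 y 8.5 11.87 15.3
   [-0.7 12. ] [48.9  6.8] 0.5
196 x -25.9 -0.89 24.2 y -64.2 -51.03 -38.1
   [ -0.8 -51.1] [26.1 50. ] 90.0
top z 71.6887509992191
tilt -0.028
tilt 0.021
```

View pics/f2.png

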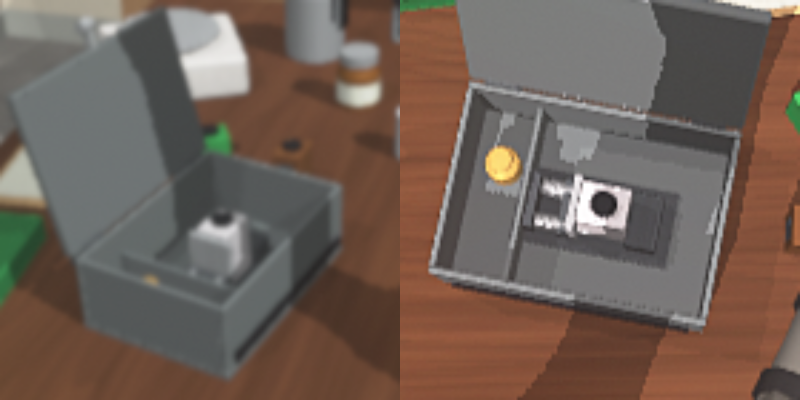

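The cell is now within about 1.3 mm of centre (+0.6 against −0.7). In the picture it stands between the plate at (575,207) and the block, with the lid still open. I average several depth frames as a final tilt check.

Run:
```python
from h import *
Ds=np.median([grab('top')[1] for _ in range(20)],0)
W=cloud('top',Ds)*1000;q=W[...,:2]-[559,37.2];X=q@ex;Y=q@ey;Z=W[...,2]
m=(abs(X-.6)<15.5)&(Y>-33)&(Y<4)&(Z>65)&(((X-1.5)**2+(Y+14.5)**2)>15**2)
print(m.sum(),Z[m].mean(),Z[m].std(),np.linalg.lstsq(np.c_[X[m],Y[m],np.ones(m.sum())],Z[m],rcond=None)[0].round(3))
```

```text
70 72.31151166810174 0.5069421848936815 [-2.6000e-02 -3.0000e-03  7.2248e+01]
```

Run:
```python
from h import *
Ds=np.median([grab('top')[1] for _ in range(20)],0)
W=cloud('top',Ds)*1000;q=W[...,:2]-[559,37.2];X=q@ex;Y=q@ey;Z=W[...,2]
def f(n,m): print(n,m.sum(),Z[m].mean().round(2),np.linalg.lstsq(np.c_[X[m],Y[m],np.ones(m.sum())],Z[m],rcond=None)[0].round(3))
f('block',(abs(X+.7)<22)&(Y>-62)&(Y<-39)&(Z>31)&(Z<39))
f('table',(abs(X)<100)&(Y>140)&(Y<200)&(abs(Z)<8))
p=((X-1.5)**2+(Y+14.5)**2)<10**2;f('plug',p)
m=(abs(X-.6)<15.5)&(Y>-33)&(Y<4)&(Z>65)&(((X-1.5)**2+(Y+14.5)**2)>14.5**2)
for s in(m&(X>6),m&(X<-5)): print(s.sum(),np.median(Z[s]).round(2))
f('c',m)
```

```text
block 153 34.68 [-4.0000e-03 -4.0000e-03  3.4455e+01]
table 1692 -0.45 [-0.001 -0.001 -0.33 ]
plug 51 78.2 [-3.0000e-02  2.0000e-03  7.8252e+01]
27 71.87
34 72.51
c 76 72.3 [-2.9000e-02  1.0000e-03  7.2301e+01]
```

The averaged frames show a real lean of about 1.5° toward +x, with the −x edge raised by about 1 mm. I will press lightly on the plug's −x side with the fingers shut to seat it flat.

```bash
python3 -c "
from h import *
p=np.r_[(np.array([559,37.2])-3*ex-14.8*ey)/1000,.13];print(p)
plan(p,-12.5)"
```

```text
[0.55286781 0.02340014 0.13      ]
shift [1.996 0.634 0.853] turn -0.0 yaw now -12.5 F [-0.1  0.4  0.2] w 0.0597 t 23.5 pos [ 0.4478 -0.1577  0.2153]
```

carry_out --pt "1 0.32 0 0 1" --pt "1 0.32 0 0 1" --pt "1 0.32 0 0 1" --pt "1 0.32 0 0 1"

```text
clock: 23.83
tool_pos: [0.5023, -0.0637, 0.2152]
tool_rot: [[0.213, 0.977, 0.001], [0.977, -0.213, 0.001], [0.001, 0.001, -1.0]]
wrist_force: [-1.0, -0.3, -0.9]
grip_width: 0.0116
finger_force: 0.0
```

carry_out --pt "1 0.31 0.4 0 1" --pt "1 0.31 0.4 0 1" --pt "1 0.31 0.4 0 1" --pt "1 0.31 0.7 0 1" --pt "1 0.31 0.85 0 1" --pt "1 0.31 0.85 0 1"

```text
clock: 24.33
tool_pos: [0.5503, 0.0242, 0.1266]
tool_rot: [[0.216, 0.976, -0.007], [0.976, -0.216, 0.0], [-0.001, -0.007, -1.0]]
wrist_force: [-1.1, 0.0, -0.5]
grip_width: -0.0002
finger_force: 0.0
```

```bash
python3 -c "
from h import *
p=np.r_[(np.array([559,37.2])-3*ex-14.8*ey)/1000,.082]
plan(p,-12.5)"
```

```text
shift [-0.002  0.03   0.446] turn 0.0001 yaw now -12.45 F [-1.1  0.  -0.5] w -0.0002 t 24.33 pos [0.5503 0.0242 0.1266]
```

carry_out --pt "0 0 0.15 0 1" --pt "0 0.005 0.3 0 1" --pt "0 0.005 0.4 0 1" --pt "0 0.005 0.44 0 1" --pt "0 0.005 0.46 0 1" --pt "0 0.005 0.46 0 1" --pt "0 0.005 0.46 0 1"

```text
clock: 24.92
tool_pos: [0.5536, 0.0236, 0.0851]
tool_rot: [[0.217, 0.976, 0.001], [0.976, -0.217, -0.0], [0.0, 0.001, -1.0]]
wrist_force: [0.4, 0.5, 0.8]
grip_width: 0.0001
finger_force: 0.0
```

Still about 7 mm above the plug; I go down in small steps.

carry_out --pt "0 0 0.02 0 1" --pt "0 0 0.04 0 1" --pt "0 0 0.06 0 1" --pt "0 0 0.07 0 1" --pt "0 0 0.08 0 1" --pt "0 0 0.08 0 1"

```text
clock: 25.42
tool_pos: [0.5533, 0.0238, 0.0785]
tool_rot: [[0.216, 0.976, 0.001], [0.976, -0.216, -0.0], [-0.0, 0.002, -1.0]]
wrist_force: [-6.8, -0.2, 18.1]
grip_width: -0.0001
finger_force: 8.9
```

carry_out --pt "0 0 0.01 0 1" --pt "0 0 0.015 0 1" --pt "0 0 0.015 0 1"

```text
clock: 25.67
tool_pos: [0.5534, 0.0238, 0.0784]
tool_rot: [[0.216, 0.976, 0.002], [0.976, -0.216, -0.001], [-0.0, 0.002, -1.0]]
wrist_force: [-9.2, 0.5, 29.3]
grip_width: 0.0002
finger_force: 14.3
```

carry_out --pt "0 0 -0.1 0 1" --pt "0 0 -0.4 0 1" --pt "0 0 -0.8 0 1" --pt "0 0 -1 0 1" --pt "0 0 -1 0 1"

```text
clock: 26.08
tool_pos: [0.5558, 0.0236, 0.1801]
tool_rot: [[0.216, 0.976, 0.01], [0.976, -0.216, -0.001], [0.001, 0.01, -1.0]]
wrist_force: [0.8, 0.6, -0.2]
grip_width: 0.0001
finger_force: 0.0
```

carry_out --pt "-1 -0.3 -0.3 0 1" --pt "-1 -0.3 -0.3 0 1" --pt "-1 -0.3 -0.3 0 1" --pt "-1 -0.3 -0.3 0 1"

```text
clock: 26.42
tool_pos: [0.5007, -0.0707, 0.2056]
tool_rot: [[0.22, 0.976, 0.001], [0.976, -0.22, -0.002], [-0.002, 0.001, -1.0]]
wrist_force: [0.6, -0.5, 0.5]
grip_width: -0.0001
finger_force: 0.0
```

carry_out --pt "-1 -0.4 0 0 1" --pt "-1 -0.4 0 0 1" --pt "-1 -0.4 0 0 1" --pt "-1 -0.4 0 0 1" --pt "-1 -0.4 0 0 1"

```text
clock: 26.83
tool_pos: [0.441, -0.1568, 0.2042]
tool_rot: [[0.219, 0.976, -0.001], [0.976, -0.219, 0.001], [0.001, -0.001, -1.0]]
wrist_force: [0.3, 0.2, -0.1]
grip_width: 0.0002
finger_force: 0.0
```

```bash
python3 m.py
python3 - <<'E'
from h import *
Ds=np.median([grab('top')[1] for _ in range(20)],0)
W=cloud('top',Ds)*1000;q=W[...,:2]-[559,37.2];X=q@ex;Y=q@ey;Z=W[...,2]
def f(n,m): print(n,m.sum(),Z[m].mean().round(2),np.linalg.lstsq(np.c_[X[m],Y[m],np.ones(m.sum())],Z[m],rcond=None)[0].round(3))
f('plug',((X-1.5)**2+(Y+14.5)**2)<10**2)
f('c',(abs(X-.6)<15.5)&(Y>-33)&(Y<4)&(Z>65)&(((X-1.5)**2+(Y+14.5)**2)>14.5**2))
f('lid',(Z>150)&(X>85)&(X<150)&(abs(Y)<100))
E
```

```text
73 x -15.6 -0.2 16.9 y -32.0 -14.64 -2.7
   [ -3.4 -13. ] [29.9 29.6] 38.1
59 x -8.4 1.88 12.0 y -25.2 -14.76 -4.6
   [  1.8 -15.2] [19.8 19.6] 11.6
237 x -18.1 0.41 18.5 y -36.5 -16.3 4.1
   [  0.2 -16.2] [36.6 40.6] 0.2
57 x -25.1 -0.35 23.8 y 8.2 11.83 15.3
   [-0.7 11.7] [ 7.  48.9] 89.3
196 x -25.3 -0.62 24.2 y -64.2 -50.97 -38.1
   [ -0.6 -51.1] [26.1 49.5] 90.0
plug 51 78.08 [6.0000e-03 2.0000e-03 7.8109e+01]
c 78 72.1 [-1.900e-02  3.000e-03  7.213e+01]
lid 2770 210.84 [ 3.27800e+00  1.30000e-02 -1.75507e+02]
```

```bash
python3 -c "
from workcell import ctrl
print(ctrl.close_job())"
```

```text
the job is handed in; nothing more can be done
None
```

The job is handed in: the lid rests open on its stop and the cell stands on the cradle's base, clamped between carriage and end block, about 1 mm off centre and within roughly 1° of upright, with nothing else touched.

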